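# Brake the painting carriage, clamp the doll blank, release the brake

### The job

The doll-painting carriage rolls freely on its rail. Push its red brake lever down, firmly but with no more than about 15 N, until the brake holds by itself; with the carriage braked, push the blue sliding tail along until its sprung brass centre is pressed gently a few millimetres in against the end of the wooden blank; then flick the lever all the way up again so that the carriage is free. Let the carriage stay where it stands and do not disturb the things lying around it.

Things in the scene. Friction and masses are not known exactly. Their poses are not given: they have to be found in the camera images.
- carriage_mark (a point): Centre of the top of the green carriage plate (130 x 250 x 14 mm; top 56 mm above the table). It rolls along its own y on two steel rods. Axes: y along the rail, towards the end block that holds the blank; x across, away from the robot; z up; all offsets below are in this frame. Free, it rolls at about 1 N; it must stay within 20 mm of where it stood.
- carriage (a joint): Position of the carriage along its rail, m, 0 at mid rail, end stops at -0.09 and 0.09.
- lever_pivot (a point): Hinge axis of the red brake lever, at the carriage's robot-side edge, at (-75, 0, +6) mm from carriage_mark. The axis runs along the rail (y). The lever points towards the robot (-x).
- lever_pad (a point): Centre of the top of the lever's end paddle (36 mm along the lever, 26 mm across, 10 mm thick): 100 mm from the pivot along the lever and 17 mm above the line through the pivot. The paddle can be pinched from above by its sides, across the 26 mm; beneath it is open table. The frame turns with the lever: its -x axis points out along the lever.
- lever (a joint): Lever angle, rad: 0 fully up (lever 0.9 rad above level, a stop), growing as it is pushed down; level at 0.9; end 1.15. A stiff hinge (0.6 N m, about 6 N at the paddle) keeps it where it is left. The brake bites somewhere between 0.50 and 0.90 rad: the strip under the shoe is packed up differently each time, so the angle does not tell whether the brake holds.
- shoe: Sprung (30 N/mm) rubber brake shoe, 16 mm ball, under the lever 24 mm from the pivot; origin at its centre. It presses on the steel strip beside the rail; nothing else touches it. 12 to 15 N straight down on the paddle makes the brake hold by itself after letting go; much less may not hold, over about 18 N crushes the shoe. On the shoe itself: holds over 15 N, crushed over 70 N.
- tail_grip (a point): Centre of the yellow upright plate on top of the blue sliding tail: 40 mm (x) by 12 mm thick (y) by 44 mm high (it spans 22 mm above and below this point). This point is 82 mm above the carriage plate's top; the blue block beneath is 50 x 30 mm and its top is 63 mm above the carriage plate. Free space behind it (-y).
- tail (a joint): Travel of the tail along the carriage's +y, towards the blank, m (0 to 0.06). A stiff slide: 5 N moves it, and it stays where it is left.
- centre_tip (a point): Tip of the brass centre ahead of the tail; it is 40 mm ahead (+y) of tail_grip when unloaded, and springs back up to 11 mm at 2 N/mm.
- blank_end (a point): Centre of the near (-y) end face of the wooden blank, 44 mm in diameter, 105 mm long, lying along y and held by the green end block. The tip meets it when the tail has moved 35 mm in all.
- centre: The brass centre with its spring; origin at 40 mm behind its unloaded tip. It is pressed home with 2 to 15 N against the blank (4 to 6 N, 2 to 3 mm of spring, is right); over 15 N dents the wood. Pushing the tail then takes the 5 N of its slide and the spring force together.
- doll: Finished doll, bystander, 44 mm wide, 140 mm tall, loose; origin under its foot.
- jar: Paint jar, bystander, 56 mm wide, 70 mm tall, loose; origin under it.
- gouge: Gouge with wooden handle, bystander, 240 mm long, lying beyond the rail, loose.
- handle_blank: Square wooden blank, bystander, 30 x 100 x 30 mm, lying beyond the rail, loose; origin under it.

How it is judged:
On the way, in this order (a step that is already met when the one before it is completed fails the run):
1. the brake is pushed down and holds (shoe on the strip with over 15 N) (contact force between shoe and anything else above 15 N), for 0.3 s.
2. with the brake holding, the centre is pressed against the blank (over 2 N) (contact force between shoe and anything else above 15 N and contact force between centre and anything else above 2 N), for 0.3 s.
3. the lever is flicked fully up and the shoe is off the strip (value of joint lever below 0.12 rad and contact force between shoe and anything else below 0.5 N), for 0.2 s.
At the end, for the whole second after the job is handed in: The lever is up (within 0.12 rad of its upper stop), the shoe off the strip, the brass centre pressed on the blank with over 2 N, and the carriage at rest within 20 mm of where it stood (all of step 3 and contact force between centre and anything else above 2 N and distance of carriage_mark from where it was at the start of the episode below 0.02 m and velocity of joint carriage between -0.01 and 0.01 m/s); the robot touches nothing.
It fails at once if the brake shoe is crushed (over 70 N) (contact force between shoe and anything else above 70 N).
It fails at once if the blank is dented (centre pressed with over 15 N) (contact force between centre and anything else above 15 N).
It fails at once if the carriage is pushed more than 20 mm along its rail (distance of carriage_mark from where it was at the start of the episode above 0.02 m).
It fails at once if a thing lying near is moved more than 25 mm (distance of any of doll, jar, gouge, handle_blank from where it was at the start of the episode above 0.025 m).
It fails at once if the doll or the jar is tipped (angle between any of doll, jar's own z axis and vertical above 0.35 rad).
It also fails if it takes over 72 s, if anything falls off the work surface, if the arm or the gripper's body presses on something with over 40 N, if the wrist force passes 120 N, or if a joint passes its speed limit or range.

### The arm

A 7-joint arm with a two-finger parallel gripper is mounted at the origin on the work surface. World frame = base frame: x ahead of the robot, y to its left, z up, the work surface at z = 0. Lengths are in m, angles in rad, forces in N, time in s.
With the tool pointing down it reaches from about 0.4 to 0.85 m from the base axis. Payload 10.4 kg.
Tool frame: the origin (TCP) lies midway between the tips of the shut fingers; the grasp point (between the pads) lies 19 mm behind it; z points along the fingers, y is the line along which they close (so a half turn about z gives the same grasp; the last joint's range is limited). The gripper opens to 87 mm and grips with 3 to 60 N. Pads are 19 mm wide; open, the fingers measure 117 mm over their backs; the gripper's body (75 mm by 190 mm) begins 51 mm behind the grasp point.
Start: joints at [1.09, 0.332, -0.065, 1.46, 0.022, 1.35, -0.088], TCP at [0.276, -0.561, 0.223] pointing down, gripper open.
Joint ranges: [-2.6, 2.6], [-0.5, 2.12], [-1.47, 1.34], [0.16, 2.42], [-1.27, 4.41], [0.06, 2.06], [-2.6, 2.6]. Speed limits (rad/s): [2.22, 2.22, 2.79, 2.79, 3.14, 3.14, 3.14].

### API

Orientations are given as a unit quaternion [x, y, z, w].
In Python, from bench import r gives the robot as it stands.
- The arm moves only by the tool carry_out, never from a script. Its argument "steps" is a list that holds one entry, the list of rows, each a list of 6 numbers: the shift along the tool's x, y, z in cm, then the turn, a rotation vector about the tool's x, y, z in rad. In form: [[[dx, dy, dz, wx, wy, wz], ...]]. A call has 1 to 20 rows; each row is the pose to reach, as a shift and turn from the pose commanded when the call began, along the tool's axes at that moment; what a row does not reach only later rows make up. A row lasts 1/12 s, in which the tool goes at most 41.7 mm and 7.16 degrees, less where a joint would pass 70% of its speed; a pose out of reach is approached as far as the arm can. A call with a gripper value outside its range is refused whole. "hand" is the closure, from -1 (fully open) to 1 (shut), set as the call begins (left out, the last holds). The fingers move at their own pace and stop on an object; "squeeze" is the grip in N (left out, the last holds). Time passes only in rows, so rows that repeat a pose let the fingers close. It gives the time, the measured TCP pose, the force, the opening and the grip force at its end, in the units of the state.
- r.read_state(): the state, without advancing time (a new reading comes with each control period).
- r.camera(name): name is "scene" or "top"; returns the picture (420x560x3 uint8, red, green, blue); there is no depth.
- r.camera_params(name): a dict with "fx", "fy", "cx", "cy" (pixels), "D" ([k1, k2, p1, p2, k3] as OpenCV has them; the pictures are not rectified), "view" (4x4, takes a point from world to camera coordinates). Camera axes: x right, y up, looking along -z (the intrinsics and any distortion apply to the point x, -y, -z); pixel columns grow to the right and rows downward; lengths in m; the calibration is good to about 2 mm. A picture is of the moment at which its call begins. camera_params takes no time and is no camera call.
- r.close_job(): hands the job in; it is judged then, once.
The state is a dict: "time": time; "joint_positions": joint angles; "joint_vel": joint speeds; "joint_torque": joint torques, N m; "ee_pos": TCP position; "eef_rot": TCP orientation; "ft_force": force on the tool from outside, world axes, zero at the start; "torque": the same for the moment, N m; "width": finger opening in m; "grip_force": force on a finger pad.
Only numpy, scipy, OpenCV 4.12 (cv2) and the standard library are available. Lean on these libraries where they do the work, as an engineer would, in place of code of your own. Each camera call takes 0.05 s, during which the arm holds its last target. There are 200 camera calls.

## Working session

There is one attempt and no reset: what is moved stays moved. The work goes in short steps, Python scripts to look and compute and a tool call to move; the robot and the scene stay as the last step left them, time stands still between calls to the robot, and variables do not carry over. Pictures are saved under pics/ and viewed, at most 12 in all, crops included, and the job is handed in when it is done.

Besides the shell and the picture viewer there is one more tool, called after "Call:" as name(argument=value, ...) on one line, values as JSON. carry_out: Moves the arm, as the interface text tells. Its arguments: {"type":"object","properties":{"steps":{"type":"array","items":{"type":"array","items":{"type":"array","items":{"type":"number"}}}},"hand":{"type":"number"},"squeeze":{"type":"number"}},"required":["steps"]}

```bash
mkdir -p pics; ls; python3 - <<'E'
from bench import r
import cv2
s=r.read_state();print({k:s[k] for k in('time','ee_pos','eef_rot','ft_force','width')})
for n in('scene','top'):
    cv2.imwrite(f'pics/{n}0.png',r.camera(n)[:,:,::-1]);print(n,r.camera_params(n))
E
```

```text
pics
{'time': 0.0, 'ee_pos': array([ 0.27604377, -0.56030023,  0.22174867]), 'eef_rot': array([ 9.73910988e-01,  2.26929211e-01, -2.09173796e-04, -6.90049247e-04]), 'ft_force': array([-0.28878432, -0.27552782,  0.7997979 ]), 'width': 0.08711437304372961}
scene {'fx': 416.70159083162315, 'fy': 416.70159083162315, 'cx': 278.24583820064436, 'cy': 217.45044805807495, 'D': array([-0.09986794,  0.        ,  0.        ,  0.        ,  0.        ]), 'view': array([[ 1.93797268e-01,  9.81041554e-01,  2.97050785e-04,
        -1.45413462e-01],
       [-7.05096880e-01,  1.39075962e-01,  6.95338958e-01,
         3.46071846e-01],
       [ 6.82115099e-01, -1.34964240e-01,  7.18681881e-01,
        -1.35423105e+00],
       [ 0.00000000e+00,  0.00000000e+00,  0.00000000e+00,
         1.00000000e+00]])}
top {'fx': 392.1970446092788, 'fy': 392.1970446092788, 'cx': 281.9163214967002, 'cy': 211.96015734515905, 'D': array([-0.03331909,  0.        ,  0.        ,  0.        ,  0.        ]), 'view': array([[-1.43760528e-02, -9.99894992e-01, -1.82585581e-03,
         3.85013694e-02],
       [ 9.93007297e-01, -1.44909647e-02,  1.17160230e-01,
        -6.09431724e-01],
       [-1.17174386e-01, -1.28786489e-04,  9.93111347e-01,
        -8.30140769e-01],
       [ 0.00000000e+00,  0.00000000e+00,  0.00000000e+00,
         1.00000000e+00]])}
```

View pics/top0.png

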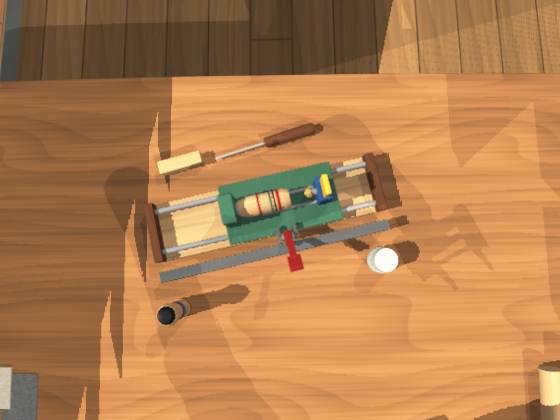

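View pics/scene0.png

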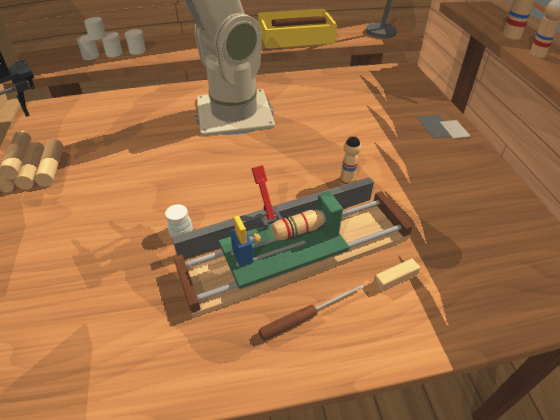

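The top view shows the green carriage (about px 219-342, 163-244), with the yellow plate at (325,185) and the red paddle at (295,264). The doll is at (166,315) and the jar at (383,260). The scene view shows the yellow plate at (240,230) and the red paddle at (260,174).

```bash
cat > h.py <<'E'
from bench import r
import cv2, numpy as np
def ray(n,px):
    p=r.camera_params(n);K=np.array([[p['fx'],0,p['cx']],[0,p['fy'],p['cy']],[0,0,1]])
    u=cv2.undistortPoints(np.array([[px]],float),K,p['D'])[0,0]
    R,t=p['view'][:3,:3],p['view'][:3,3]
    return -R.T@t, R.T@np.array([u[0],-u[1],-1])
def plane(n,px,z):
    o,d=ray(n,px);return o+d*(z-o[2])/d[2]
def tri(a,b):
    (o,d),(p,e)=ray('top',a),ray('scene',b)
    k=np.linalg.lstsq(np.c_[d,-e],p-o,rcond=None)[0]
    A,B=o+d*k[0],p+e*k[1];return (A+B)/2,np.linalg.norm(A-B)
def mask(im,lo,hi,box):
    h=cv2.cvtColor(im,cv2.COLOR_RGB2HSV);m=cv2.inRange(h,lo,hi)
    k=np.zeros_like(m);x0,y0,x1,y1=box;k[y0:y1,x0:x1]=m[y0:y1,x0:x1]
    c=cv2.findContours(k,cv2.RETR_EXTERNAL,cv2.CHAIN_APPROX_NONE)[0]
    return max(c,key=cv2.contourArea)
def proj(n,P):
    p=r.camera_params(n);q=p['view'][:3,:3]@P+p['view'][:3,3];q=q*[1,-1,-1]
    K=np.array([[p['fx'],0,p['cx']],[0,p['fy'],p['cy']],[0,0,1]])
    return cv2.projectPoints(q[None],np.zeros(3),np.zeros(3),K,p['D'])[0].ravel()
E
python3 - <<'E'
from h import *
T=cv2.imread('pics/top0.png')[:,:,::-1].copy();S=cv2.imread('pics/scene0.png')[:,:,::-1].copy()
Y=((22,170,120),(35,255,255));R1=((0,200,60),(6,255,255))
yt=mask(T,*Y,(305,165,345,210));ys=mask(S,*Y,(220,205,260,250))
rt=mask(T,*R1,(280,225,310,275));rs=mask(S,*R1,(245,160,285,225))
g=mask(T,(60,80,30),(90,255,255),(200,150,350,250))
for n,c in zip(('yt','ys','rt','rs','g'),(yt,ys,rt,rs,g)):print(n,cv2.minAreaRect(c),cv2.boundingRect(c))
print(cv2.approxPolyDP(g,4,True)[:,0].tolist())
print(cv2.approxPolyDP(rt,2,True)[:,0].tolist(),cv2.approxPolyDP(rs,2,True)[:,0].tolist())
print(cv2.approxPolyDP(yt,2,True)[:,0].tolist(),cv2.approxPolyDP(ys,2,True)[:,0].tolist())
def f(im,b,n):cv2.imwrite(n,cv2.resize(im[b[1]:b[3],b[0]:b[2],::-1],None,fx=4,fy=4))
a=cv2.resize(T[150:285,210:350],None,fx=4,fy=4)
b=cv2.resize(S[150:285,220:280],None,fx=4,fy=4)
cv2.imwrite('pics/c.png',np.hstack([a,b])[:,:,::-1])
E
```

```text
yt ((325.058837890625, 184.2353057861328), (20.372989654541016, 7.276068687438965), 75.96376037597656) (321, 174, 10, 22)
ys ((239.51910400390625, 222.53501892089844), (14.844416618347168, 4.389477729797363), 61.38954162597656) (235, 216, 11, 14)
rt ((293.54998779296875, 259.1500244140625), (22.135944366455078, 11.067971229553223), 71.56504821777344) (288, 249, 15, 21)
rs ((256.0, 173.0), (0.0, 0.0), 0.0) (256, 173, 1, 1)
g ((278.3820495605469, 202.98878479003906), (58.163658142089844, 117.07684326171875), 77.00537872314453) (218, 162, 124, 82)
[[327, 162], [219, 187], [230, 242], [273, 234], [277, 225], [281, 232], [292, 229], [294, 221], [298, 228], [340, 218]]
[[289, 249], [292, 251], [288, 258], [292, 264], [291, 269], [297, 266], [302, 268], [300, 263], [296, 265], [295, 260], [298, 261], [299, 258], [294, 256], [297, 255], [290, 254], [294, 249]] [[256, 173]]
[[326, 174], [321, 176], [324, 195], [330, 192]] [[236, 216], [240, 228], [245, 228]]
```

View pics/c.png

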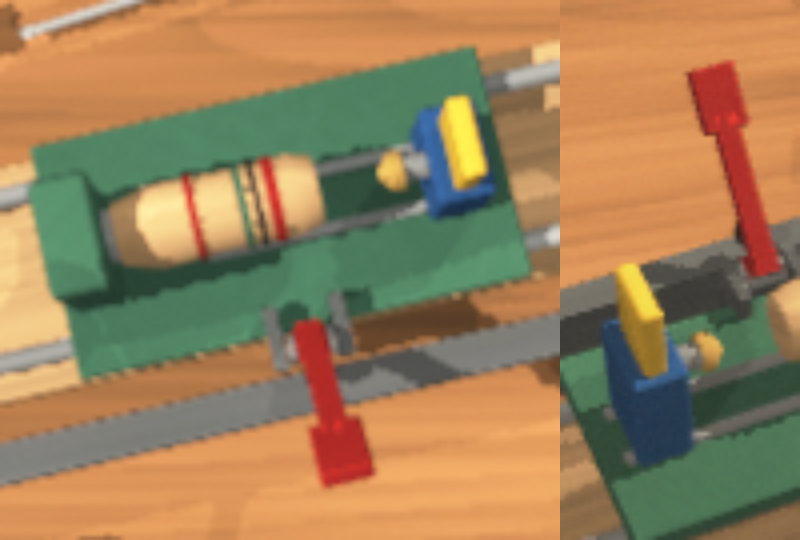

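```bash
cat >> h.py <<'E'
c=[plane('top',p,.056) for p in((327.5,162.5),(341.8,218.8),(230,243.8),(218.5,187))]
M=sum(c)/4
yv=((c[2]+c[3])-(c[0]+c[1]));yv/=np.linalg.norm(yv);zv=np.array([0,0,1.]);xv=np.cross(yv,zv)
def W(x,y,z):return M+(x*xv+y*yv+z*zv)/1000
def pad(q,along=100,up=17):
    a=.9-q;return W(-75-along*np.cos(a)+(-0)-(-up*np.sin(a)),0,6+along*np.sin(a)+up*np.cos(a))
E
python3 - <<'E'
from h import *
print(M,xv,yv,'yaw',np.degrees(np.arctan2(-yv[0],yv[1])))
print([np.linalg.norm(c[i]-c[(i+1)%4]) for i in range(4)])
for q in(0,.5,.9):print(q,pad(q),proj('top',pad(q)),proj('scene',pad(q)))
T=plane('top',(325,185),.160);print('tail',T,(T-M)@xv,(T-M)@yv)
print(tri((210+455/4,150+97/4),(220+(628-560)/4,150+265/4)))
print('jar',plane('top',(383,260),.07),'doll',plane('top',(166,315),.14))
from scipy.spatial.transform import Rotation as R
print(R.from_quat(r.read_state()['eef_rot']).as_matrix())
E
```

```text
[0.62772082 0.03442354 0.056     ] [ 0.97844096  0.20652675 -0.        ] [-0.20652675  0.97844096  0.        ] yaw 11.918887972770165
[np.float64(0.12729997231154902), np.float64(0.24586449214134334), np.float64(0.1261486475238549), np.float64(0.24395838124727953)]
0 [0.50654635 0.00884635 0.15090006] [293.62811312 259.06332714] [260.46153044 173.56313282]
0.5 [0.47069475 0.00127889 0.11659987] [297.31545841 277.33181975] [255.05933967 175.62181696]
0.9 [ 0.45649365 -0.00171865  0.079     ] [298.22134084 283.40661275] [253.49729374 184.13685503]
tail [ 0.64580366 -0.05317585  0.16      ] -0.0003986225139833269 -0.08944541469698132
(array([ 0.66050379, -0.05385906,  0.18590387]), np.float64(0.010721756113232533))
jar [ 0.50148273 -0.18061198  0.07      ] doll [0.40445076 0.25189015 0.14      ]
[[ 8.97036218e-01  4.41956574e-01 -6.40630916e-04]
 [ 4.41957034e-01 -8.97035456e-01  1.17036124e-03]
 [-5.74198020e-05 -1.33298776e-03 -9.99999110e-01]]
```

Call:
carry_out(steps=[[[3,-2.5,0,0,0,0.05],[6,-5,0,0,0,0.1],[10,-8.5,0.5,0,0,0.15],[14,-12,1,0,0,0.2],[18,-15.5,1,0,0,0.25],[22,-19,1,0,0,0.25],[26,-22.5,1,0,0,0.25],[30,-26,1,0,0,0.25],[34,-29.5,1,0,0,0.25],[38,-33,1,0,0,0.25],[41,-35.6,1,0,0,0.25],[44,-38.2,1,0,0,0.25],[46,-40,1,0,0,0.25],[46.8,-40.6,1,0,0,0.25],[46.8,-40.6,1,0,0,0.25],[46.8,-40.6,1,0,0,0.25],[46.8,-40.6,1,0,0,0.25]]], hand=1, squeeze=20)

```text
time: 1.52
ee_pos: [0.5167, 0.0131, 0.2121]
eef_rot: [0.994, 0.106, -0.0, -0.001]
ft_force: [0.1, -1.2, -0.0]
width: 0.0002
grip_force: 0.0
```

```bash
cat >> h.py <<'E'
from scipy.spatial.transform import Rotation as Rt
def st():
    s=r.read_state();A=Rt.from_quat(s['eef_rot']).as_matrix()
    d=s['ee_pos']-M
    print('t %.2f'%s['time'],'carr frame mm',np.round([d@xv*1000,d@yv*1000,d[2]*1000],1),'z',s['ee_pos'][2],'F',np.round([s['ft_force']@xv,s['ft_force']@yv,s['ft_force'][2]],2),'w',s['width'],s['grip_force'],'yawerr',np.degrees(np.arctan2(A[:,0]@yv,A[:,0]@xv)),'tilt',A[:2,2])
    return s,A
E
python3 - <<'E'
from h import *
s,A=st();cv2.imwrite('pics/s1.png',cv2.resize(r.camera('scene')[130:280,180:380,::-1],None,fx=4,fy=4))
for q in(0,.2,.4,.6,.8,1):p=pad(q)-M;print(q,np.round([p@xv*1000,p[2]*1000],1))
E
```

```text
t 1.52 carr frame mm [-113.     2.1  156.1] z 0.21212429099723387 F [-0.12 -1.16 -0.01] w 0.0001757397123418416 0.0 yawerr 0.2707373470588817 tilt [-0.00076727  0.00093015]
0 [-123.8   94.9]
0.2 [-140.5   83.4]
0.4 [-154.6   68.9]
0.6 [-165.5   51.8]
0.8 [-172.8   32.9]
1 [-176.2   12.9]
```

View pics/s1.png

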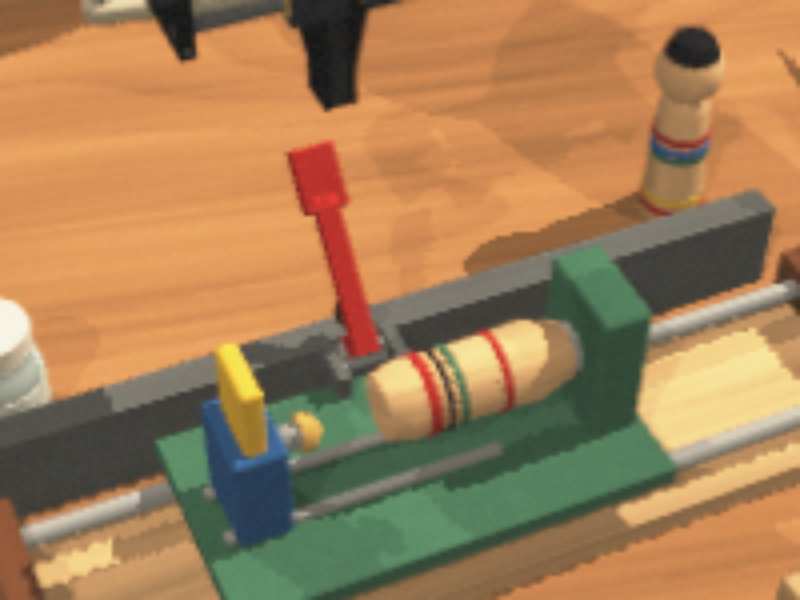

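Call:
carry_out(steps=[[[0,0,2,0,0,0],[0,0,4,0,0,0],[0,0,5.5,0,0,0],[0,0,5.8,0,0,0],[-0.1,0,6.1,0,0,0],[-0.5,0,6.35,0,0,0],[-1.0,0,6.65,0,0,0],[-1.4,0,6.95,0,0,0],[-1.8,0,7.3,0,0,0],[-2.2,0,7.65,0,0,0],[-2.55,0,8.0,0,0,0],[-2.55,0,8.0,0,0,0],[-2.55,0,8.0,0,0,0]]])

```text
time: 2.65
ee_pos: [0.4927, 0.0047, 0.1339]
eef_rot: [0.995, 0.103, 0.002, 0.0]
ft_force: [4.5, -0.4, 2.0]
width: 0.0001
grip_force: 1.9
```

```bash
python3 - <<'E'
from h import *
st();a=r.camera('top')[200:300,230:350,::-1];b=r.camera('scene')[150:250,210:290,::-1]
cv2.imwrite('pics/s2.png',cv2.resize(np.hstack([a,b]),None,fx=4,fy=4))
E
```

```text
t 2.65 carr frame mm [-138.2   -1.2   77.9] z 0.13386487422209556 F [ 4.33 -1.31  2.02] w 5.253443639278722e-05 1.9103611081663985 yawerr -0.04398287398418905 tilt [ 0.00308772 -0.00056927]
```

View pics/s2.png

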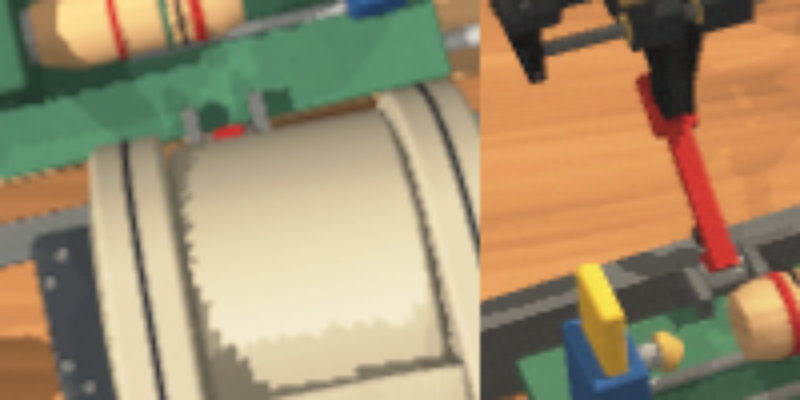

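Call:
carry_out(steps=[[[-0.2,0,0.2,0,0,0],[-0.4,0,0.45,0,0,0],[-0.65,0,0.72,0,0,0],[-0.8,0,0.92,0,0,0],[-0.95,0,1.12,0,0,0],[-0.95,0,1.12,0,0,0]]])

```text
time: 3.25
ee_pos: [0.4819, 0.0031, 0.1208]
eef_rot: [0.995, 0.104, -0.0, -0.0]
ft_force: [3.9, 0.3, 2.6]
width: 0.0007
grip_force: 1.6
```

```bash
python3 - <<'E'
from h import *
st()
E
```

```text
t 3.25 carr frame mm [-149.1   -0.5   64.8] z 0.12078190986814644 F [ 3.91 -0.48  2.63] w 0.0007450229248454894 1.6378589469604776 yawerr -0.010353785280242734 tilt [-5.18825405e-04  5.08678406e-08]
```

Call:
carry_out(steps=[[[-0.05,0,0.15,0,0,0],[-0.15,0,0.35,0,0,0],[-0.25,0,0.55,0,0,0],[-0.3,0,0.7,0,0,0],[-0.3,0,0.8,0,0,0],[-0.3,0,0.8,0,0,0]]])

```text
time: 3.75
ee_pos: [0.4779, 0.0022, 0.1127]
eef_rot: [0.995, 0.104, -0.002, 0.0]
ft_force: [-0.6, 0.2, 6.1]
width: 0.0005
grip_force: 2.6
```

```bash
cat >>h.py <<'E'
def tq():
    s,A=st();d=s['ee_pos']-M;F=s['ft_force'];x=d@xv*1000-9.5+75;z=d[2]*1000-6
    print('contact arm',-x,z,'torque Nm',(F[2]*-x+F@xv*z)/1000)
E
python3 - <<'E'
from h import *
tq()
E
```

```text
t 3.75 carr frame mm [-153.2   -0.5   56.7] z 0.11273101348611761 F [-0.54  0.37  6.06] w 0.0004957062477478262 2.566908434528159 yawerr -0.02087674649732199 tilt [-0.00329948 -0.00060833]
contact arm 87.69164373978691 50.73101348611756 torque Nm 0.5041280654641913
```

Call:
carry_out(steps=[[[-0.05,0,0.15,0,0,0],[-0.1,0,0.3,0,0,0],[-0.15,0,0.45,0,0,0],[-0.15,0,0.45,0,0,0]]])

```text
time: 4.08
ee_pos: [0.4764, 0.0019, 0.1085]
eef_rot: [0.995, 0.104, -0.002, 0.0]
ft_force: [-3.2, -0.7, 10.4]
width: 0.0003
grip_force: 4.2
```

```bash
python3 - <<'E'
from h import *
tq()
E
```

```text
t 4.08 carr frame mm [-154.8   -0.6   52.5] z 0.10850356767817668 F [-3.26 -0.04 10.36] w 0.00034700031510602957 4.160842765850248 yawerr -0.023709475418547375 tilt [-0.00350356 -0.00081058]
contact arm 89.29749963269302 46.50356767817663 torque Nm 0.7731130761476415
```

Call:
carry_out(steps=[[[-0.1,0,0.1,0,0,0],[-0.2,0,0.2,0,0,0],[-0.25,0,0.25,0,0,0],[-0.25,0,0.25,0,0,0]]])

```text
time: 4.42
ee_pos: [0.4753, 0.0017, 0.1068]
eef_rot: [0.995, 0.104, -0.0, 0.0]
ft_force: [-0.2, -0.8, 11.5]
width: 0.0005
grip_force: 5.4
```

```bash
python3 - <<'E'
from h import *
tq()
E
```

```text
t 4.42 carr frame mm [-155.9   -0.6   50.8] z 0.10678803973157211 F [-0.36 -0.69 11.51] w 0.0005072545018706097 5.402326151233865 yawerr -0.011773495190510096 tilt [-0.00034798 -0.00042669]
contact arm 90.38161704684146 44.78803973157206 torque Nm 1.0237658584957356
```

Call:
carry_out(steps=[[[-0.05,0,0.1,0,0,0],[-0.1,0,0.18,0,0,0],[-0.1,0,0.18,0,0,0],[-0.1,0,0.18,0,0,0]]])

```text
time: 4.75
ee_pos: [0.4746, 0.0015, 0.1052]
eef_rot: [0.995, 0.104, -0.0, 0.0]
ft_force: [-0.5, -0.1, 13.7]
width: 0.0003
grip_force: 6.4
```

```bash
python3 - <<'E'
from h import *
tq()
E
```

```text
t 4.75 carr frame mm [-156.6   -0.6   49.2] z 0.10521505358543126 F [-0.49 -0.03 13.65] w 0.00034151390813927547 6.350886672298657 yawerr -0.011508348351282189 tilt [ 2.93091559e-05 -4.59866916e-04]
contact arm 91.14847288504103 43.215053585431214 torque Nm 1.223564892438005
```

Call:
carry_out(steps=[[[0,0,0,0,0,0],[0,0,-0.3,0,0,0],[0,0,-0.8,0,0,0],[0,0,-2.5,0,0,0],[0,0,-5,0,0,0],[0,0,-8,0,0,0],[0,0,-11,0,0,0],[2,2,-12,0,0,0],[5,4.5,-12,0,0,0],[8,7,-12,0,0,0],[11,9.5,-12,0,0,0],[13.5,11.5,-12,0,0,0],[15.7,13,-12,0,0,0],[15.7,13,-12,0,0,0],[15.7,13,-12,0,0,0]]])

```text
time: 6.0
ee_pos: [0.6545, -0.0935, 0.2225]
eef_rot: [0.995, 0.103, -0.002, -0.001]
ft_force: [-0.9, 0.9, 0.3]
width: 0.0006
grip_force: 0.0
```

```bash
python3 - <<'E'
from h import *
st();a=r.camera('top')[150:290,210:350,::-1];b=r.camera('scene')[150:290,210:270,::-1]
cv2.imwrite('pics/s3.png',cv2.resize(np.hstack([a,b]),None,fx=4,fy=4))
E
```

```text
t 6.00 carr frame mm [  -0.2 -130.7  166.5] z 0.22251960671339033 F [-0.67  1.03  0.33] w 0.0006106683972370814 0.0 yawerr -0.04540845127398437 tilt [-0.00399922  0.00128567]
```

View pics/s3.png

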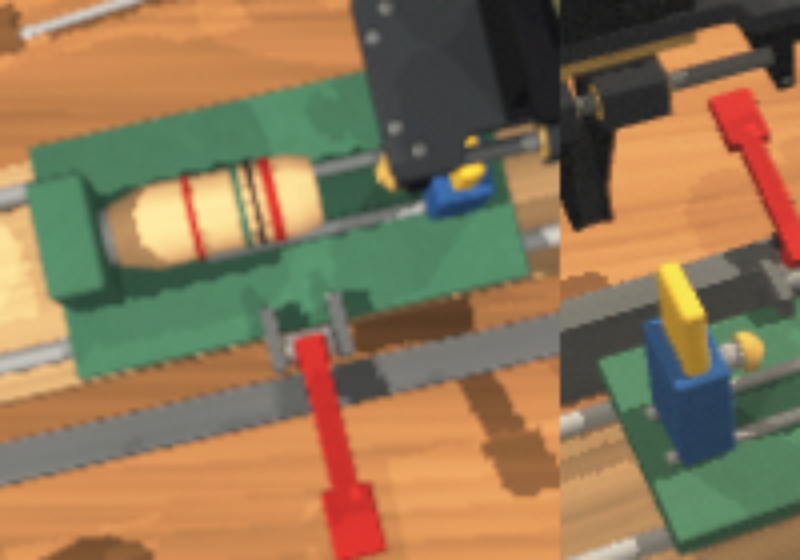

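The lever is down with the brake on, and the carriage hasn't moved. The shut fingers stand behind the tail, so I'll descend next.

Call:
carry_out(steps=[[[0,0,3,0,0,0],[0,0,6,0,0,0],[0,0,8.2,0,0,0],[0,0,9.1,0,0,0],[0,0,9.1,0,0,0],[0,-0.5,9.1,0,0,0],[0,-1,9.1,0,0,0],[0,-1.5,9.1,0,0,0],[0,-1.5,9.1,0,0,0],[0,-1.5,9.1,0,0,0]]])

```text
time: 6.93
ee_pos: [0.6523, -0.0779, 0.1346]
eef_rot: [0.995, 0.104, 0.001, 0.0]
ft_force: [0.1, -0.5, -0.0]
width: 0.0003
grip_force: 0.0
```

```bash
python3 - <<'E'
from h import *
st();a=r.camera('top')[150:290,210:350,::-1];b=r.camera('scene')[180:320,190:270,::-1]
cv2.imwrite('pics/s4.png',cv2.resize(np.hstack([a,b]),None,fx=3.6,fy=3.6))
E
```

```text
t 6.93 carr frame mm [   0.8 -115.    78.6] z 0.1345831599145498 F [ 0.01 -0.56 -0.05] w 0.00026996320943946085 0.0 yawerr 0.04513416235089037 tilt [ 0.00145397 -0.00016422]
```

View pics/s4.png

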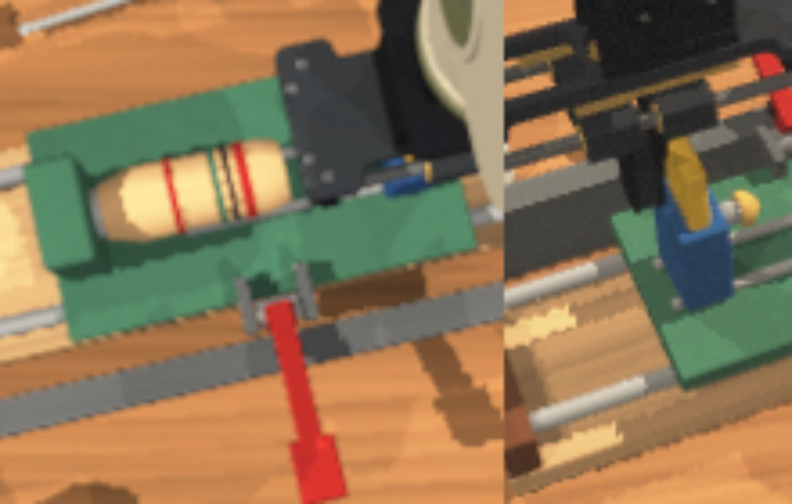

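Call:
carry_out(steps=[[[0,-0.25,0,0,0,0],[0,-0.5,0,0,0,0],[0,-0.75,0,0,0,0],[0,-1.0,0,0,0,0],[0,-1.25,0,0,0,0],[0,-1.5,0,0,0,0],[0,-1.5,0,0,0,0]]])

```text
time: 7.62
ee_pos: [0.6488, -0.0647, 0.1335]
eef_rot: [0.995, 0.103, 0.0, 0.001]
ft_force: [1.8, -3.3, -0.3]
width: 0.0006
grip_force: 1.9
```

```bash
python3 - <<'E'
from h import *
st()
E
```

```text
t 7.62 carr frame mm [   0.2 -101.3   77.5] z 0.13352799788290032 F [ 1.1  -3.65 -0.31] w 0.0006277942832178388 1.8955909344367683 yawerr -0.04726435251136551 tilt [ 0.00028784 -0.00128203]
```

Call:
carry_out(steps=[[[0,-0.3,0,0,0,0],[0,-0.6,0,0,0,0],[0,-0.9,0,0,0,0],[0,-1.2,0,0,0,0],[0,-1.5,0,0,0,0],[0,-1.8,0,0,0,0],[0,-2.1,0,0,0,0],[0,-2.1,0,0,0,0]]])

```text
time: 8.28
ee_pos: [0.6443, -0.0438, 0.1335]
eef_rot: [0.995, 0.104, -0.0, 0.0]
ft_force: [0.7, -4.6, -1.2]
width: 0.0003
grip_force: 1.7
```

```bash
python3 - <<'E'
from h import *
st();a=r.camera('top')[150:290,210:350,::-1];b=r.camera('scene')[180:320,200:290,::-1]
cv2.imwrite('pics/s5.png',cv2.resize(np.hstack([a,b]),None,fx=3.4,fy=3.4))
E
```

```text
t 8.28 carr frame mm [  0.1 -79.9  77.5] z 0.13347599366833557 F [-0.24 -4.63 -1.18] w 0.0003275443102317868 1.7308712052181363 yawerr -0.02484467063203398 tilt [-0.00020056 -0.00087062]
```

View pics/s5.png

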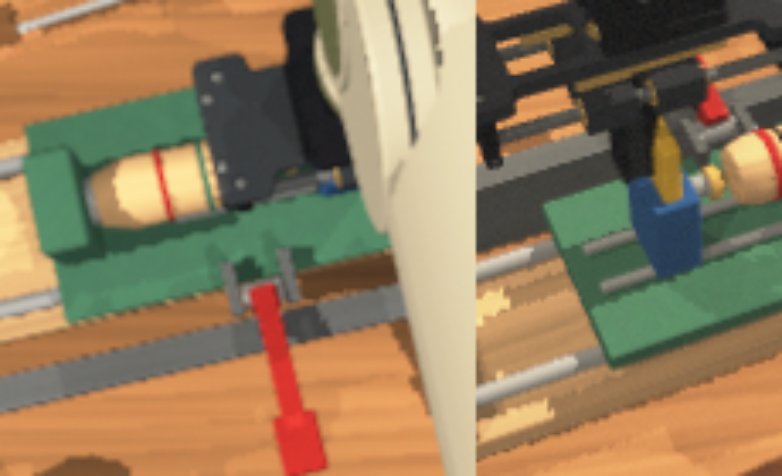

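The tail has moved, and the tip is now a few mm from the blank at about (715,180) in the crop. The carriage hasn't moved.

Call:
carry_out(steps=[[[0,-0.2,0,0,0,0],[0,-0.4,0,0,0,0],[0,-0.5,0,0,0,0],[0,-0.5,0,0,0,0]]])

```text
time: 8.72
ee_pos: [0.6433, -0.039, 0.1335]
eef_rot: [0.995, 0.104, -0.0, 0.0]
ft_force: [-0.2, -4.0, -1.1]
width: 0.0004
grip_force: 2.1
```

Call:
carry_out(steps=[[[0,-0.1,0,0,0,0],[0,-0.2,0,0,0,0],[0,-0.2,0,0,0,0]]])

```text
time: 8.97
ee_pos: [0.6431, -0.0378, 0.1335]
eef_rot: [0.995, 0.103, -0.0, 0.001]
ft_force: [0.6, -6.0, -0.5]
width: 0.0003
grip_force: 3.1
```

```bash
python3 - <<'E'
from h import *
st()
E
```

```text
t 8.97 carr frame mm [  0.1 -73.8  77.5] z 0.13354072921666815 F [-0.63 -6.01 -0.54] w 0.00033624514742307726 3.0614680610597134 yawerr -0.07396927324603507 tilt [ 0.00012922 -0.00149093]
```

Call:
carry_out(steps=[[[0,-0.1,0,0,0,0],[0,-0.2,0,0,0,0],[0,-0.2,0,0,0,0]]])

```text
time: 9.22
ee_pos: [0.6428, -0.0367, 0.1335]
eef_rot: [0.995, 0.103, 0.0, 0.001]
ft_force: [-0.0, -8.1, -1.5]
width: 0.0001
grip_force: 4.0
```

```bash
python3 - <<'E'
from h import *
st()
E
```

```text
t 9.22 carr frame mm [  0.  -72.7  77.5] z 0.13353037006877572 F [-1.68 -7.89 -1.48] w 0.0001060260870449142 4.0309019247069955 yawerr -0.11134338271206642 tilt [ 0.00036814 -0.0023338 ]
```

Call:
carry_out(steps=[[[0,-0.1,0,0,0,0],[0,-0.2,0,0,0,0],[0,-0.2,0,0,0,0],[0,-0.2,0,0,0,0],[0,-0.2,0,0,0,0]]])

```text
time: 9.63
ee_pos: [0.6425, -0.0355, 0.1335]
eef_rot: [0.995, 0.102, 0.0, 0.001]
ft_force: [1.8, -10.6, -1.4]
width: 0.0005
grip_force: 5.1
```

```bash
python3 - <<'E'
from h import *
st()
E
```

```text
t 9.63 carr frame mm [  0.  -71.5  77.5] z 0.1335407714585817 F [ -0.4  -10.77  -1.37] w 0.0004675821570054566 5.057764174416661 yawerr -0.1568099715750177 tilt [ 0.00059438 -0.00294168]
```

Call:
carry_out(steps=[[[0,0.3,0,0,0,0],[0,1.5,0,0,0,0],[0,4,0,0,0,0],[0,5,-2,0,0,0],[0,5,-5,0,0,0],[0,5,-8,0,0,0],[-2,3,-9,0,0,0],[-4.5,0.5,-9,0,0,0],[-7,-2,-9,0,0,0],[-10,-4.5,-9,0,0,0],[-13,-6,-9,0,0,0],[-16,-7,-9,0,0,0],[-16.5,-7,-9,0,0,0],[-16.5,-7,-9,0,0,0],[-16.5,-7,-9,0,0,0]]], hand=1)

```text
time: 10.88
ee_pos: [0.467, 0.0017, 0.2241]
eef_rot: [0.995, 0.104, 0.001, 0.0]
ft_force: [0.4, -0.7, 0.2]
width: 0.0003
grip_force: 0.0
```

```bash
python3 - <<'E'
from h import *
st();T=r.camera('top');S=r.camera('scene')
P=plane('top',(298.3,280),.105)-M;print('paddle',P@xv*1000,P@yv*1000)
g=mask(T,(60,80,30),(90,255,255),(200,150,350,250));print(cv2.approxPolyDP(g,4,True)[:,0].tolist())
a=T[150:290,190:350,::-1];b=S[140:280,200:310,::-1]
cv2.imwrite('pics/s6.png',cv2.resize(np.hstack([a,b]),None,fx=2.9,fy=2.9))
E
```

```text
t 10.88 carr frame mm [-164.     1.2  168.1] z 0.22409340012432732 F [ 0.28 -0.77  0.17] w 0.00031233891526170746 0.0 yawerr -0.019298879644506044 tilt [ 1.50895000e-03 -4.06783837e-05]
paddle -166.679660327535 -1.0273540523403353
[[327, 163], [219, 187], [217, 199], [230, 243], [273, 234], [277, 225], [281, 232], [290, 230], [291, 222], [298, 228], [340, 218]]
```

View pics/s6.png

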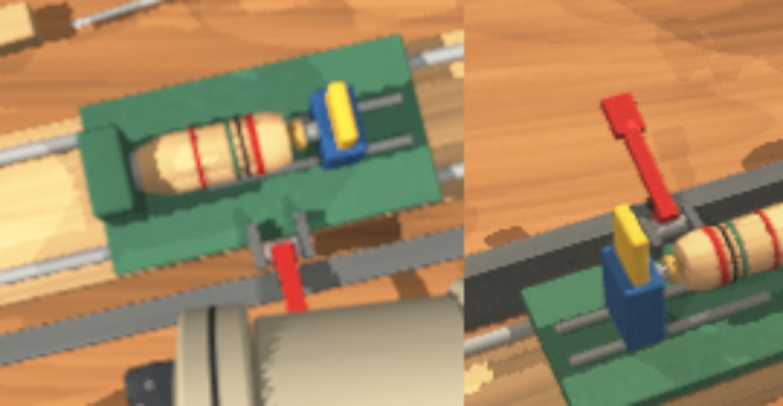

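The tip is touching the blank at (300,135) in the crop. The plate corners are unchanged, so the carriage hasn't moved. Next I'll pinch the paddle.

Call:
carry_out(steps=[[[0,0.2,0,0,0,0],[-0.2,0.2,1,0,0,0],[-0.2,0.2,3,0,0,0],[-0.2,0.2,5,0,0,0],[-0.2,0.2,7,0,0,0],[-0.2,0.2,9,0,0,0],[-0.2,0.2,10,0,0,0],[-0.2,0.2,10,0,0,0]]], hand=-1, squeeze=15)

```text
time: 11.65
ee_pos: [0.4633, -0.0006, 0.1209]
eef_rot: [0.995, 0.104, -0.002, -0.001]
ft_force: [-0.7, 0.3, -0.2]
width: 0.0458
grip_force: 0.0
```

Call:
carry_out(steps=[[[0,0,1.5,0,0,0],[0,0,3,0,0,0],[0,0,4.1,0,0,0],[0,0,4.1,0,0,0],[0,0,4.1,0,0,0]]])

```text
time: 12.07
ee_pos: [0.4649, -0.0004, 0.0828]
eef_rot: [0.995, 0.104, -0.0, -0.0]
ft_force: [0.4, 0.3, 0.3]
width: 0.0793
grip_force: 0.0
```

```bash
python3 - <<'E'
from h import *
st()
E
```

```text
t 12.07 carr frame mm [-166.5   -0.5   26.8] z 0.08280487554175428 F [0.41 0.21 0.3 ] w 0.07933644655108368 0.0 yawerr -0.003173837427697934 tilt [-0.00034362  0.00024751]
```

Call:
carry_out(steps=[[[0,0,0,0,0,0],[0,0,0,0,0,0],[0,0,0,0,0,0],[0,0,0,0,0,0],[0,0,0,0,0,0],[0,0,0,0,0,0],[0,0,0,0,0,0],[0,0,0,0,0,0],[0,0,0,0,0,0],[0,0,0,0,0,0],[0,0,0,0,0,0]]], hand=1, squeeze=20)

```text
time: 12.98
ee_pos: [0.4648, -0.0004, 0.0826]
eef_rot: [0.995, 0.104, -0.0, -0.0]
ft_force: [0.2, -0.3, 0.5]
width: 0.0257
grip_force: 20.0
```

```bash
python3 - <<'E'
from h import *
st()
E
```

```text
t 12.98 carr frame mm [-166.6   -0.4   26.6] z 0.08255143180191112 F [ 0.16 -0.35  0.49] w 0.02571095260727348 20.000014761462808 yawerr -0.006476896817232491 tilt [-1.33372600e-05  8.90998909e-05]
```

Call:
carry_out(steps=[[[0.3,0,-0.6,0,0,0],[0.58,0,-1.17,0,0,0],[0.85,0,-1.6,0,0,0],[1.12,0,-2.02,0,0,0],[1.43,0,-2.42,0,0,0],[1.74,0,-2.81,0,0,0],[1.74,0,-2.81,0,0,0]]], squeeze=25)

```text
time: 13.57
ee_pos: [0.4819, 0.0031, 0.1113]
eef_rot: [0.995, 0.104, -0.0, 0.0]
ft_force: [-4.8, 0.3, 0.5]
width: 0.0256
grip_force: 25.0
```

```bash
python3 - <<'E'
from h import *
st()
E
```

```text
t 13.57 carr frame mm [-149.1   -0.5   55.3] z 0.1112748576658072 F [-4.63  1.3   0.49] w 0.025643572762094915 25.000264425761998 yawerr -0.008714279341028424 tilt [-0.00059503 -0.00024209]
```

Call:
carry_out(steps=[[[0.35,0,-0.37,0,0,0],[0.7,0,-0.72,0,0,0],[1.08,0,-1.05,0,0,0],[1.47,0,-1.37,0,0,0],[1.88,0,-1.67,0,0,0],[2.3,0,-1.94,0,0,0],[2.5,0,-2.1,0,0,0],[2.5,0,-2.1,0,0,0]]])

```text
time: 14.23
ee_pos: [0.5059, 0.0081, 0.1315]
eef_rot: [0.995, 0.104, -0.001, 0.0]
ft_force: [-5.0, -0.5, -4.4]
width: 0.0256
grip_force: 25.0
```

```bash
python3 - <<'E'
from h import *
st()
E
```

```text
t 14.23 carr frame mm [-124.6   -0.6   75.5] z 0.13152460485624606 F [-4.98  0.51 -4.37] w 0.025629306668422887 24.999446156434715 yawerr -0.016784031917530265 tilt [-0.00127928 -0.00020897]
```

Call:
carry_out(steps=[[[0.2,0,-0.15,0,0,0],[0.4,0,-0.3,0,0,0],[0.4,0,-0.3,0,0,0],[0.4,0,-0.3,0,0,0]]])

```text
time: 14.57
ee_pos: [0.5076, 0.0085, 0.1328]
eef_rot: [0.995, 0.104, -0.003, 0.0]
ft_force: [-9.2, -2.0, -13.6]
width: 0.0258
grip_force: 25.0
```

```bash
python3 - <<'E'
from h import *
st();T=r.camera('top');S=r.camera('scene')
a=T[150:290,200:350,::-1];b=S[140:280,210:310,::-1]
cv2.imwrite('pics/s7.png',cv2.resize(np.hstack([a,b]),None,fx=3.1,fy=3.1))
E
```

```text
t 14.57 carr frame mm [-122.9   -0.6   76.8] z 0.1327541751707649 F [ -9.44  -0.08 -13.64] w 0.02581290412195311 24.99771885573864 yawerr -0.02505545129270598 tilt [-0.00591819 -0.00065241]
```

View pics/s7.png

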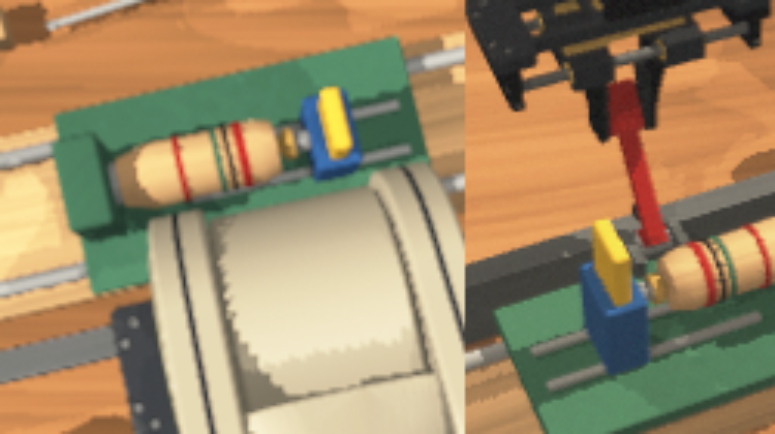

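The lever is against its upper stop, since the force rose sharply. The tip is still on the blank. I'll open and retreat upward.

Call:
carry_out(steps=[[[0.2,0,-0.2,0,0,0],[0.2,0,-0.2,0,0,0],[0.2,0,-0.2,0,0,0],[0.2,0,-0.2,0,0,0],[0.2,0,-0.2,0,0,0],[0.2,0,-0.2,0,0,0],[0.2,0,-0.2,0,0,0],[0.2,0,-0.2,0,0,0],[0,0,-1.5,0,0,0],[0,0,-4,0,0,0],[0,0,-7,0,0,0],[0,0,-10,0,0,0],[-2,0,-12,0,0,0],[-5,0,-13,0,0,0],[-7,0,-13,0,0,0],[-7,0,-13,0,0,0],[-7,0,-13,0,0,0]]], hand=-1)

```text
time: 16.08
ee_pos: [0.4414, -0.0058, 0.2651]
eef_rot: [0.995, 0.103, 0.001, 0.001]
ft_force: [0.9, 0.7, -0.7]
width: 0.0868
grip_force: 0.0
```

```bash
python3 - <<'E'
from h import *
st();T=r.camera('top');S=r.camera('scene')
g=mask(T,(60,80,30),(90,255,255),(200,150,350,250));print(cv2.approxPolyDP(g,4,True)[:,0].tolist())
a=T[150:290,200:350,::-1];b=S[140:280,210:310,::-1]
cv2.imwrite('pics/s8.png',cv2.resize(np.hstack([a,b]),None,fx=3.1,fy=3.1))
E
```

```text
t 16.08 carr frame mm [-190.6   -0.9  209.1] z 0.26512950160145826 F [ 0.99  0.49 -0.72] w 0.08676463717634537 0.0 yawerr -0.06636397031704526 tilt [ 0.00147918 -0.00128274]
[[327, 162], [219, 187], [230, 243], [273, 234], [277, 225], [281, 232], [291, 229], [294, 221], [298, 228], [340, 218]]
```

View pics/s8.png

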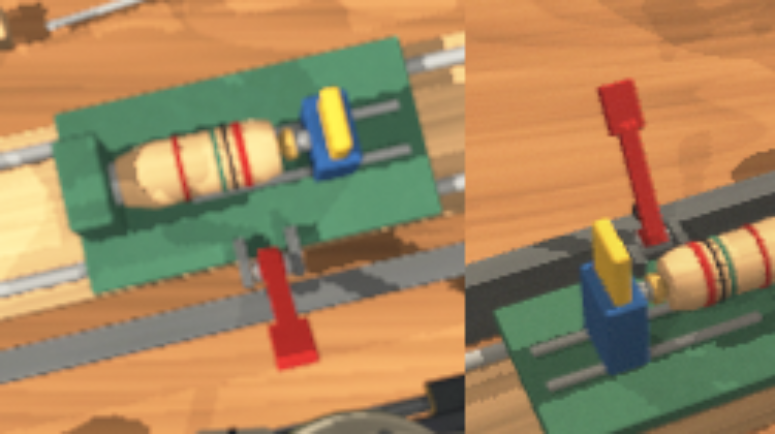

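```bash
python3 - <<'E'
from h import *
A=cv2.imread('pics/top0.png')[:,:,::-1].copy();B=r.camera('top')
for im in(A,B):
    x=im.astype(int);m=(x[...,0]>110)&(x[...,1]<50)&(x[...,2]<60);m[:225]=0;m[285:]=0;m[:,:280]=0;m[:,310:]=0
    v,u=np.nonzero(m);print(u.min(),u.max(),v.min(),v.max(),u.mean(),v.mean(),len(u))
E
```

```text
284 302 231 270 292.50925925925924 253.1172839506173 324
284 301 230 264 291.2574626865672 249.18283582089552 268
```

```bash
python3 - <<'E'
from bench import r
print(r.close_job())
E
```

```text
the job is handed in; nothing more can be done
None
```

I handed the job in at about 16 s. The lever went down with 13.7 N and the brake held, the brass centre is pressed on the blank with about 6 N (estimated from the push force), and the lever is back on its upper stop with the carriage where it started. The hand-in gave no verdict.

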